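# Pop open the bolted touch-latch sample box

## Robot

A 7-joint arm with a two-finger parallel gripper is mounted at the origin on the work surface. World frame = base frame: x ahead of the robot, y to its left, z up, the work surface at z = 0. Lengths are in m, angles in rad, forces in N, time in s.
With the tool pointing down it reaches from about 0.425 to 0.925 m from the base axis. Payload 6.8 kg.
Tool frame: the origin (TCP) lies on the centre line of the jaws, within the pads' length; the fingertips stand 25 mm ahead of it and the grasp point (between the pads) lies 6 mm ahead of it; z points along the fingers, y is the line along which they close (so a half turn about z gives the same grasp; the last joint's range is limited). The gripper opens to 85 mm and grips with 20 to 120 N. Pads are 22 mm wide; open, the fingers measure 114 mm over their backs; the gripper's body (76 mm by 85 mm) begins 54 mm behind the grasp point. The pads swing forward as they close: fully open they stand 13 mm farther back than shut.
Start: joints at [1.041, 0.477, 0.022, 1.555, -0.011, 1.109, -0.083], TCP at [0.276, -0.616, 0.256] pointing down, gripper open.
Joint ranges: [-2.96, 2.96], [-0.34, 2.1], [-1.41, 1.46], [0.24, 2.44], [-1.37, 4.51], [0.17, 1.92], [-2.96, 2.96]. Speed limits (rad/s): [2.39, 2.39, 3.14, 3.14, 3.14, 3.14, 3.14].

## Interface

Orientations are given as a rotation vector (axis times angle).
In Python, from bench import telemetry, grab_frame, job gives the robot as it stands.
- The arm moves only by the tool apply_moves, never from a script. Its argument "rows" is a list of rows, each a list of 2 entries, a list of its own where there are three numbers: the shift along the tool's x, y, z each as a share of 250 mm, from -1 to 1, then the turn, a rotation vector about the tool's x, y, z each as a share of pi rad, from -1 to 1. A call has 1 to 10 rows; each row is the pose to reach, as a shift and turn from the pose commanded when the call began, along the tool's axes at that moment, turning the shorter way round; what a row does not reach only later rows make up. A row lasts 1/8 s, in which the tool goes at most 62.5 mm and 10.7 degrees, less where a joint would pass 70% of its speed; a pose out of reach is approached as far as the arm can. A call with a number of a shift or a turn outside -1 to 1 is refused whole. A call with a gripper value outside its range is refused whole. "jaw" is the gripper's target within -1 to 1 (fully open at 1, half-way at 0, shut at -1), set as the call begins (left out, the last holds). The fingers move at their own pace and stop on an object; "newtons" is the grip in N (left out, the last holds). Time passes only in rows, so rows that repeat a pose let the fingers close. It gives the time, the measured TCP pose, the force, the opening and the grip force at its end, in the units of the state.
- telemetry.get_obs(): the state, without advancing time (a new reading comes with each control period).
- grab_frame(name): name is "side" or "top"; returns a dict with "frame" (384x512x3 uint8, red, green, blue), "vertical_fov" (degrees; the focal length in pixels is half the picture's height over the tangent of half this angle, whatever the lens; pixels are square), "cx", "cy" (the principal point, pixels), "origin" and "attitude" of the camera in the world. Camera axes: x right, y up, looking along -z (the intrinsics and any distortion apply to the point x, -y, -z); pixel columns grow to the right and rows downward; lengths in m; the calibration is good to about 2 mm. A picture is of the moment at which its call begins. There is no depth.
- job.hand_in(): hands the job in; it is judged then, once.
The state is a dict: "clock": time; "joints": joint angles; "qvel": joint speeds; "tau": joint torques, N m; "tcp_pos": TCP position; "orientation": TCP orientation; "contact_force": force on the tool from outside, world axes, zero at the start; "moment": the same for the moment, N m; "grip_width": finger opening in m; "gripper_force": force on a finger pad.
Only numpy, scipy, OpenCV 4.12 (cv2) and the standard library are available. Lean on these libraries where they do the work, as an engineer would, in place of code of your own. Each camera call takes 0.05 s, during which the arm holds its last target. There are 200 camera calls.

## Task

On the door hardware display, open the oak sample box that has the black slide bolt, using only pushes of the fingers: first push the bolt by its knob all the way back off the lid, then press that box's lid down, close to its edge opposite the hinges (the side nearest the robot), until its push-to-open catch lets go, and let the spring lift the lid ajar. Do not pull the lid up any further yourself, leave the other, narrower oak box shut, and do not disturb the hardware standing around. Finish with the lid ajar and the hand clear of everything.

Things in the scene. Friction and masses are not known exactly. Their poses are not given: they have to be found in the camera images.
- demo: The oak box to open: 180 (its x) x 230 (its y) x 70 mm high, fixed to the shelf. Origin at the centre of its underside, z up; its -x side is the near side, facing roughly to the robot. The lid opening takes its +y part; a fixed wooden deck 74 mm wide takes its -y part (y -115 to -41 mm), top 70 mm up, and carries the bolt. Walls 8 mm thick stand round the lid, flush with its top when shut.
- demo_lid (a joint): Angle of that box's lid (rad). 0 shut and caught, flush with the walls. The lid is 158 mm long (x) and 144 mm wide, hinged along its far (+x) edge. Pressed down it goes negative, to a stop at -0.058; the catch lets go at about -0.042, and when the finger then goes away the spring lifts the lid to rest ajar at about +0.35 (near edge about 55 mm up). If it is not pressed deep enough it stays shut; the bolt left over it holds it down.
- demo_press (a point): Where to press that lid: on its top face, midway across it, 123 mm from the hinge, 37 mm inside the near wall. z is the lid's top. It goes down 7 mm there to the stop (the catch lets go at about 5 mm) and takes about 3 to 4 N all the way, more only at the stop; a slow press (20 mm/s or less) with a force stop of 8 N or more reaches the stop. Free flat area at least 35 mm all round. The point moves with the lid.
- bolt (a joint): Travel of the black slide bolt (m): 0 shot, its bar reaching 14 mm over the lid; 0.030 fully back, at its stop. It slides along the box's -y, away from the lid, against about 1.5 N of friction and stays where it is left.
- bolt_knob (a point): Middle height of the bolt's upright knob, a black post 14 mm across, on its axis. The knob's top is 10 mm above this point, the bar it stands on 15 mm below, the top of the bolt's guides 12.5 mm below, the deck and lid 23.5 mm below. Push it from the lid side (its +y side) along the box's -y; above the lid on that side there is nothing but the low bar. It moves with the bolt.
- small: The other oak box, which stays shut: 180 (x) x 130 (y) x 70 mm, no bolt and no deck, fixed to the shelf. Origin at the centre of its underside.
- small_lid (a joint): Angle of the narrow box's lid (rad), 0 shut; it has the same catch.
- catch: Chrome roller catch, 50 x 22 x 24 mm, lying loose on the rear part of the bolt box's deck, some 80 mm behind the bolt knob. Origin at the centre of its underside.
- stand: Slotted oak stand, 84 x 240 x 42 mm, at the back, fixed. Origin at the centre of its underside.
- plate0: Nickel kick plate, 4 x 180 x 100 mm, standing loose in the stand's near slot. Origin at the middle of its lower edge.
- plate1: Brass kick plate, 4 x 200 x 120 mm, standing loose in the middle slot. Origin at the middle of its lower edge.
- plate2: Brass kick plate, 4 x 160 x 140 mm, standing loose in the far slot. Origin at the middle of its lower edge.
- pull: Steel pocket door pull lying loose, 45 x 120 x 14 mm. Origin at the centre of its underside.
- doorknob: Brass door knob standing loose on its rose, 62 mm across, 65 mm high. Origin at the centre of its underside.
- carton: Small cardboard carton, 70 x 100 x 50 mm, loose. Origin at the centre of its underside.

How it is judged:
By the outcome, as a careful person would: the job done as asked, in the order asked, and still so for the second after the job is handed in, with the robot touching nothing.
It also fails if it takes over 42 s, if anything falls off the work surface, if the arm or the gripper's body presses on something with over 40 N, if the wrist force passes 120 N, or if a joint passes its speed limit or range.

## Working session

There is one attempt and no reset: what is moved stays moved. The work goes in short steps, Python scripts to look and compute and a tool call to move; the robot and the scene stay as the last step left them, time stands still between calls to the robot, and variables do not carry over. Pictures are saved under pics/ and viewed, at most 10 in all, crops included, and the job is handed in when it is done.

Besides the shell and the picture viewer there is one more tool, called after "Call:" in YAML: its name, and indented under it one key for each argument. apply_moves: Moves the arm, as the interface text tells. Its arguments: {"type":"object","properties":{"rows":{"type":"array"},"jaw":{"type":"number"},"newtons":{"type":"number"}},"required":["rows"]}

```bash
mkdir -p pics; ls
python3 - <<'E'
from bench import telemetry, grab_frame
import cv2,pickle
for n in("top","side"):
    f=grab_frame(n);pickle.dump(f,open(f"{n}.pkl","wb"))
    cv2.imwrite(f"pics/{n}0.png",cv2.resize(f["frame"][:,:,::-1],(800,600),interpolation=cv2.INTER_CUBIC))
    print({k:v for k,v in f.items() if k!="frame"})
print(telemetry.get_obs())
E
```

```text
pics
{'vertical_fov': 56.93197629840937, 'cx': 251.86651968716737, 'cy': 193.28741211454673, 'origin': array([ 0.4431062 , -0.00365084,  1.15311263]), 'attitude': array([ 0.12525663, -0.08913329, -1.57424437])}
{'vertical_fov': 54.9423291772549, 'cx': 253.04315755504828, 'cy': 192.71876605704458, 'origin': array([0.41936843, 0.69822108, 0.86444499]), 'attitude': array([ 0.13883122, -1.05698639, -2.72507792])}
{'clock': 0.1, 'joints': array([ 1.04085404,  0.47772941,  0.0223164 ,  1.55631344, -0.01147497,
        1.10929545, -0.08308972]), 'qvel': array([-9.85921617e-05, -2.76512449e-03, -2.11216668e-03, -3.42065494e-03,
        1.68951635e-03, -9.29953326e-04, -1.30614262e-03]), 'tau': array([ 4.51936372e-03, -5.97758567e+01,  1.61392573e+00, -2.81954241e+01,
        1.29015886e-02,  5.02481824e-03, -1.47366740e-05]), 'tcp_pos': array([ 0.27618233, -0.61539384,  0.2554309 ]), 'orientation': array([-3.07043285e+00, -6.57501621e-01,  7.26198676e-04]), 'contact_force': array([-0.00884115,  0.50802651, -0.85811414]), 'moment': array([-0.02574523,  0.03354151, -0.00277656]), 'gripper_force': 0.0, 'grip_width': 0.08516380992130904}
```

View pics/top0.png

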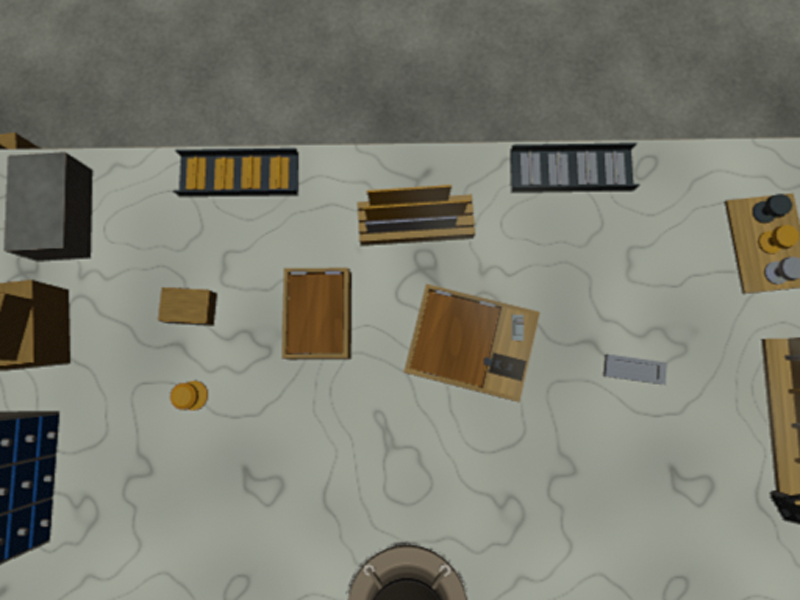

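View pics/side0.png

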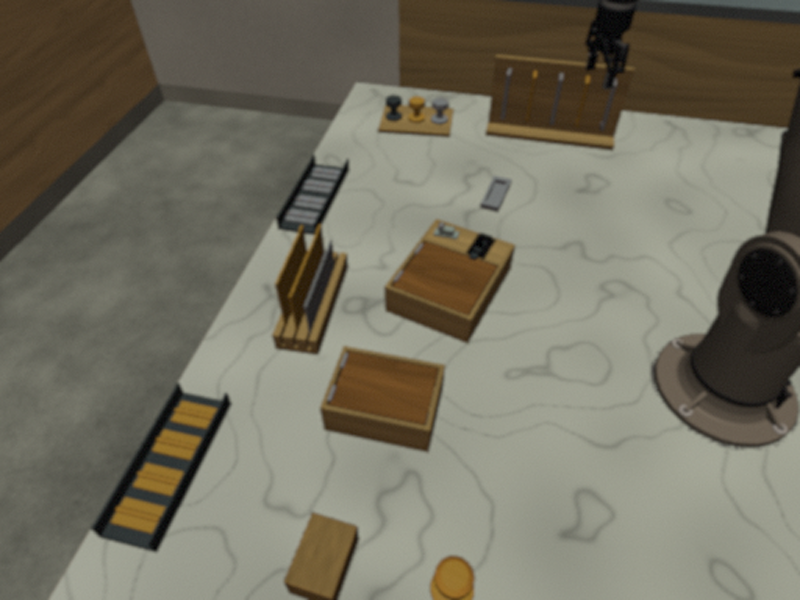

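The top view shows the bolt box with its top corners at about (428,286), (539,311), (520,401) and (406,373), and the knob near (489,362). The side view shows the same box centred at about (450,280). I'll zoom in on both.

Run:
```python
import cv2,pickle
for n,(u,v) in {"top":(250,175),"side":(235,135)}.items():
    f=pickle.load(open(f"{n}.pkl","rb"))["frame"][v:v+90,u:u+110,::-1]
    cv2.imwrite(f"pics/{n}c.png",cv2.resize(f,None,fx=6,fy=6,interpolation=cv2.INTER_CUBIC))
```

```text
(no output)
```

View pics/topc.png

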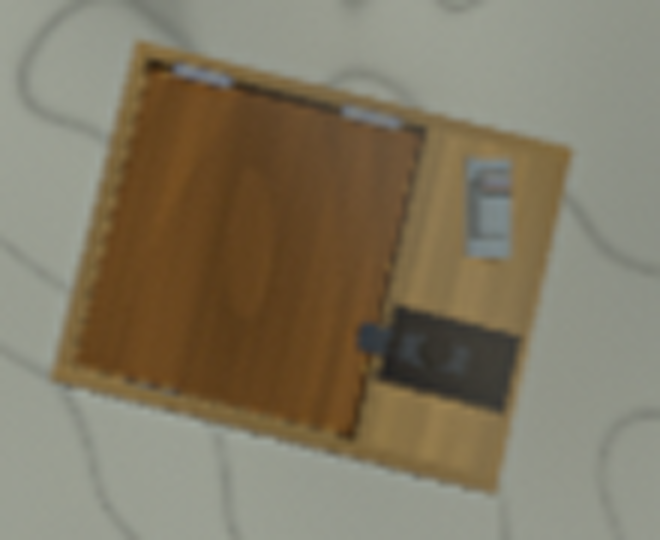

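View pics/sidec.png

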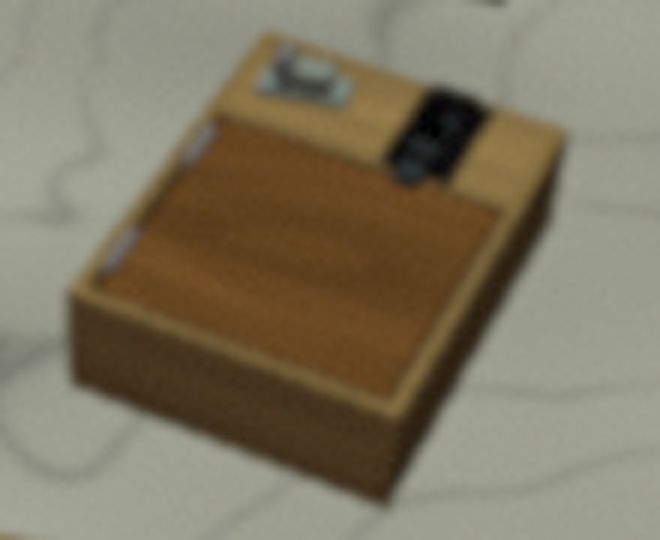

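The top crop puts the far-left, far-right, near-right and near-left corners at (138,42), (572,150), (496,491) and (55,378). In the side crop the same corners are at (72,290), (268,36), (565,140) and (390,415). The knob is dark on dark, so I'll fit the pose and rectify an enhanced view at knob height.

```bash
cat > h.py <<'E'
import numpy as np, cv2, pickle
from scipy.spatial.transform import Rotation as R
from scipy.optimize import least_squares
def proj(f,P):
    P=np.atleast_2d(P); h=f["frame"].shape[0]; F=h/2/np.tan(np.radians(f["vertical_fov"])/2)
    c=(P-f["origin"])@R.from_rotvec(f["attitude"]).as_matrix()
    return np.c_[f["cx"]+F*c[:,0]/-c[:,2], f["cy"]-F*c[:,1]/-c[:,2]]
def box2w(p,P):
    c,s=np.cos(p[2]),np.sin(p[2]); P=np.atleast_2d(P).astype(float)
    return np.c_[p[0]+c*P[:,0]-s*P[:,1],p[1]+s*P[:,0]+c*P[:,1],P[:,2]]
E
python3 - <<'E'
from h import *
T=[[.09,.115,.07],[.09,-.115,.07],[-.09,-.115,.07],[-.09,.115,.07]]
px={"top":np.array([[138,42],[572,150],[496,491],[55,378]])/6+[250-.4,175-.4],
"side":np.array([[72,290],[268,36],[565,140],[390,415]])/6+[235-.4,135-.4]}
f={n:pickle.load(open(n+".pkl","rb")) for n in px}
for use in (["top"],["side"],["top","side"]):
    r=least_squares(lambda p:np.concatenate([(proj(f[n],box2w(p,T))-px[n]).ravel() for n in use]),[.65,-.1,-.2])
    print(use,r.x,np.round(r.fun,1))
p=r.x; np.save("box.npy",p)
# rectified deck region, grid in box frame at z=.07: x -.06...04, y -.125..-.015 ; 0.25 mm/px
out=[]
for n in px:
    q=least_squares(lambda p:(proj(f[n],box2w(p,T))-px[n]).ravel(),p).x
    b=np.array([[x,y,.07] for x,y in [(.05,-.01),(.05,-.12),(-.06,-.12),(-.06,-.01)]])
    s=proj(f[n],box2w(q,b)).astype(np.float32)
    M=cv2.getPerspectiveTransform(s,np.float32([[0,0],[395,0],[395,395],[0,395]]))
    w=cv2.warpPerspective(f[n]["frame"],M,(396,396),flags=cv2.INTER_CUBIC).astype(float)
    out.append(np.clip(255*(w/110)**.8,0,255).astype(np.uint8)[:,:,::-1])
    cam=(f[n]["origin"]-[p[0],p[1],0]); c,s_=np.cos(p[2]),np.sin(p[2]); print(n,"cam in box",c*cam[0]+s_*cam[1],-s_*cam[0]+c*cam[1],cam[2])
cv2.imwrite("pics/rect.png",np.hstack(out))
E
```

```text
['top'] [ 0.51328801 -0.13153062 -0.25431154] [-0.2 -0.5  0.5 -0.4  0.3  0.5 -0.6  0.3]
['side'] [ 0.51152902 -0.12642412 -0.27257849] [-1.6  0.1 -0.1 -0.9  1.1 -1.1  0.6  1.2]
['top', 'side'] [ 0.51255587 -0.12988059 -0.26195632] [-0.4 -0.4  0.1  0.1 -0.5  1.  -1.3  0.2 -1.4 -0.4 -0.6 -1.6  0.6 -2.1
  1.   0.1]
top cam in box -0.09977020149972954 0.10393801459964447 1.1531126273755208
side cam in box -0.3044623775969273 0.7757183319714502 0.8644449856697267
```

View pics/rect.png

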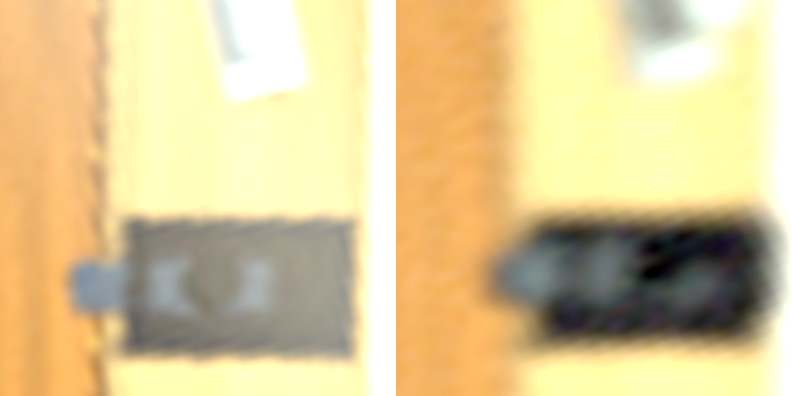

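```bash
cat >> h.py <<'E'
from bench import telemetry
BOX=np.array([.513,-.131,-.257])
def target(bx,by,z): # tool down, tool x along box +y
    p=box2w(BOX,[[bx,by,z]])[0]; a=BOX[2]+np.pi/2
    return p,R.from_matrix(np.array([[np.cos(a),np.sin(a),0],[np.sin(a),-np.cos(a),0],[0,0,-1]]).T)
def rel(bx,by,z):
    o=telemetry.get_obs(); Rc=R.from_rotvec(o["orientation"]); p,Rt=target(bx,by,z)
    print("shift",np.round(Rc.inv().apply(p-o["tcp_pos"])/.25,4),"turn",np.round((Rc.inv()*Rt).as_rotvec()/np.pi,4),"to",p)
E
python3 -c "
from h import *
rel(-.031,-.018,.256)"
```

```text
shift [ 1.5159e+00 -1.4016e+00 -2.0000e-04] turn [-5.000e-04 -2.000e-04 -2.839e-01] to [ 0.47844289 -0.14052924  0.256     ]
```

Call:
apply_moves:
  rows:
    - [[0.15, -0.14, 0], [0, 0, -0.05]]
    - [[0.3, -0.28, 0], [0, 0, -0.1]]
    - [[0.45, -0.42, 0], [0, 0, -0.15]]
    - [[0.6, -0.56, 0], [0, 0, -0.2]]
    - [[0.76, -0.7, 0], [0, 0, -0.25]]
    - [[0.9, -0.83, 0], [0, 0, -0.284]]
    - [[0.98, -0.9, 0], [0, 0, -0.284]]
    - [[0.98, -0.9, 0], [0, 0, -0.284]]
  jaw: -1
  newtons: 30

```text
clock: 1.1
tcp_pos: [0.4087, -0.3081, 0.2562]
orientation: [-2.483, -1.924, -0.001]
contact_force: [0.9, -0.3, -0.1]
grip_width: 0.0003
gripper_force: 0.0
```

```bash
python3 -c "
from h import *
rel(-.031,-.018,.256)"
```

```text
shift [0.7188 0.1029 0.0014] turn [-0.0001 -0.0002  0.0014] to [ 0.47844289 -0.14052924  0.256     ]
```

Call:
apply_moves:
  rows:
    - [[0.18, 0.03, 0], [0, 0, 0.001]]
    - [[0.36, 0.05, 0], [0, 0, 0.001]]
    - [[0.54, 0.08, 0], [0, 0, 0.001]]
    - [[0.68, 0.1, 0], [0, 0, 0.001]]
    - [[0.72, 0.103, 0], [0, 0, 0.001]]
    - [[0.72, 0.103, 0.16], [0, 0, 0.001]]
    - [[0.72, 0.103, 0.3], [0, 0, 0.001]]
    - [[0.72, 0.103, 0.42], [0, 0, 0.001]]
    - [[0.72, 0.103, 0.42], [0, 0, 0.001]]

```text
clock: 2.22
tcp_pos: [0.4762, -0.1444, 0.1493]
orientation: [-2.49, -1.91, 0.006]
contact_force: [-0.1, -0.7, -0.6]
grip_width: 0.0004
gripper_force: 0.0
```

Run:
```python
from h import *
from bench import grab_frame
rel(-.031,-.018,.114)
o=[]
for n in("top","side"):
    f=grab_frame(n); u,v=(250,165) if n=="top" else (235,110)
    c=f["frame"][v:v+110,u:u+110,::-1]; c=np.clip(c*1.8,0,255).astype(np.uint8)
    o.append(cv2.resize(c,(400,400),interpolation=cv2.INTER_CUBIC))
    pickle.dump(f,open(n+"1.pkl","wb"))
cv2.imwrite("pics/above.png",np.hstack(o))
```

```text
shift [0.0173 0.0056 0.1411] turn [-0.0017  0.0003 -0.0017] to [ 0.47844289 -0.14052924  0.114     ]
```

View pics/above.png

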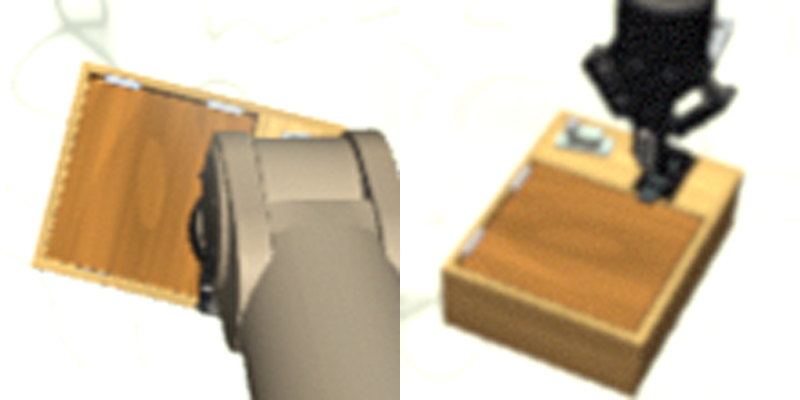

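The side view shows the closed fingertips at about (652,178), above the bolt bar, with the knob hidden. I'll start slightly further over the lid for margin and descend.

Call:
apply_moves:
  rows:
    - [[0.05, 0.005, 0], [0, 0, 0]]
    - [[0.05, 0.005, 0.04], [0, 0, 0]]
    - [[0.05, 0.005, 0.08], [0, 0, 0]]
    - [[0.05, 0.005, 0.12], [0, 0, 0]]
    - [[0.05, 0.005, 0.14], [0, 0, 0]]
    - [[0.05, 0.005, 0.14], [0, 0, 0]]

```text
clock: 3.08
tcp_pos: [0.4825, -0.1309, 0.1158]
orientation: [-2.49, -1.914, 0.001]
contact_force: [0.2, -0.1, -0.6]
grip_width: -0.0003
gripper_force: 0.0
```

Run:
```python
from h import *
from bench import grab_frame
rel(-.031,-.018,.113)
f=grab_frame("side"); p=np.array(telemetry.get_obs()["tcp_pos"])-[0,0,.025]
q=proj(f,p)[0]; k=proj(f,box2w(BOX,[[-.031,-.064,.1035],[-.031,-.064,.0935]])); print(q,k)
u,v=265,125
c=np.clip(f["frame"][v:v+60,u:u+60,::-1]*2.5,0,255).astype(np.uint8); c=cv2.resize(c,(600,600),interpolation=cv2.INTER_CUBIC)
for t,col in((q,(0,0,255)),(k[0],(0,255,0))): cv2.circle(c,tuple(int(a) for a in (t-[u,v])*10+5),4,col,-1)
cv2.imwrite("pics/low.png",c)
```

```text
shift [-0.0412 -0.0058  0.0111] turn [-0.0003  0.     -0.001 ] to [ 0.47844289 -0.14052924  0.113     ]
[298.82683027 164.9345536 ] [[306.90832731 151.17885877]
 [306.59670441 153.60306141]]
```

View pics/low.png

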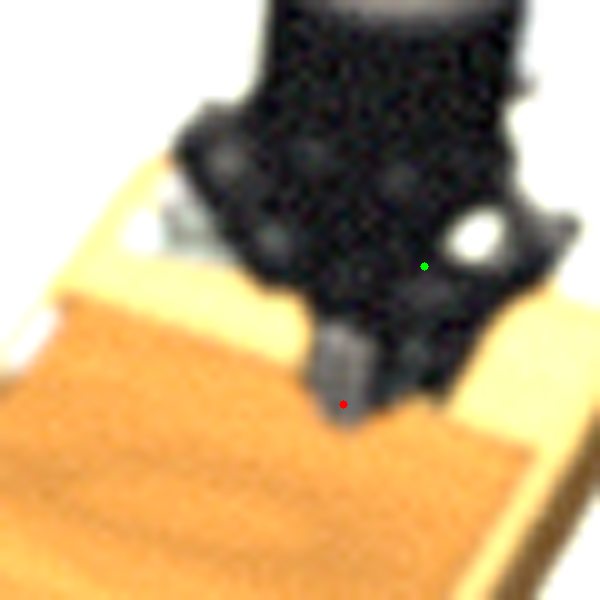

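The fingertip sits where predicted, at about (343,405), clear of the deck. Now the push.

Call:
apply_moves:
  rows:
    - [[-0.03, -0.006, 0.006], [0, 0, 0]]
    - [[-0.06, -0.006, 0.008], [0, 0, 0]]
    - [[-0.09, -0.006, 0.008], [0, 0, 0]]
    - [[-0.11, -0.006, 0.008], [0, 0, 0]]
    - [[-0.13, -0.006, 0.008], [0, 0, 0]]
    - [[-0.15, -0.006, 0.008], [0, 0, 0]]
    - [[-0.165, -0.006, 0.008], [0, 0, 0]]
    - [[-0.18, -0.006, 0.008], [0, 0, 0]]

```text
clock: 4.12
tcp_pos: [0.4699, -0.1738, 0.1143]
orientation: [-2.49, -1.915, -0.001]
contact_force: [0.5, 1.2, 0.7]
grip_width: -0.0001
gripper_force: 0.8
```

Call:
apply_moves:
  rows:
    - [[-0.015, 0, 0], [0, 0, 0]]
    - [[-0.03, 0, 0], [0, 0, 0]]
    - [[-0.045, 0, 0], [0, 0, 0]]
    - [[-0.06, 0, 0], [0, 0, 0]]
    - [[-0.06, 0, 0], [0, 0, 0]]

```text
clock: 4.75
tcp_pos: [0.4658, -0.1892, 0.1143]
orientation: [2.491, 1.914, -0.001]
contact_force: [-0.3, 0.3, 0.1]
grip_width: 0.0001
gripper_force: 0.0
```

Run:
```python
from h import *
rel(-.031,-.076,.113)
o=telemetry.get_obs(); print(R.from_rotvec(o["orientation"]).inv().apply(o["contact_force"]))
```

```text
shift [-0.0308 -0.0003  0.0052] turn [-0.      0.0001 -0.0012] to [ 0.46370044 -0.19662433  0.113     ]
[ 0.24655739 -0.42661063 -0.10415138]
```

Call:
apply_moves:
  rows:
    - [[-0.01, 0, 0], [0, 0, 0]]
    - [[-0.02, 0, 0], [0, 0, 0]]
    - [[-0.03, 0, 0], [0, 0, 0]]
    - [[-0.036, 0, 0], [0, 0, 0]]

```text
clock: 5.25
tcp_pos: [0.4643, -0.1947, 0.1143]
orientation: [-2.487, -1.916, -0.004]
contact_force: [2.2, 11.6, 1.3]
grip_width: 0.0
gripper_force: 5.6
```

Call:
apply_moves:
  rows:
    - [[-0.008, 0, 0], [0, 0, 0]]
    - [[-0.016, 0, 0], [0, 0, 0]]
    - [[-0.016, 0, 0], [0, 0, 0]]

```text
clock: 5.62
tcp_pos: [0.4642, -0.1951, 0.1144]
orientation: [-2.483, -1.918, -0.008]
contact_force: [3.5, 17.0, 3.1]
grip_width: -0.0001
gripper_force: 9.2
```

The bolt stopped hard at about 30 mm of travel. Next I'll back off, lift, and move over the press point.

Call:
apply_moves:
  rows:
    - [[0.05, 0, 0], [0, 0, 0]]
    - [[0.1, 0, -0.03], [0, 0, 0]]
    - [[0.16, 0, -0.1], [0, 0, 0]]
    - [[0.26, 0.03, -0.12], [0, 0, 0]]
    - [[0.36, 0.05, -0.12], [0, 0, 0]]
    - [[0.43, 0.055, -0.12], [0, 0, 0]]
    - [[0.43, 0.055, -0.12], [0, 0, 0]]
    - [[0.43, 0.055, -0.12], [0, 0, 0]]

```text
clock: 6.62
tcp_pos: [0.503, -0.1017, 0.1444]
orientation: [2.491, 1.913, -0.001]
contact_force: [-0.3, -0.2, -0.5]
grip_width: -0.0
gripper_force: 0.0
```

Run:
```python
from h import *
from bench import grab_frame
rel(-.045,.033,.100)
f=grab_frame("side");u,v=235,110
c=np.clip(f["frame"][v:v+100,u:u+110,::-1]*2.0,0,255).astype(np.uint8)
cv2.imwrite("pics/back.png",cv2.resize(c,None,fx=6,fy=6,interpolation=cv2.INTER_CUBIC))
```

```text
shift [ 0.0285 -0.1116  0.1774] turn [-0.0001  0.0003 -0.0012] to [ 0.47786589 -0.08764571  0.1       ]
```

View pics/back.png

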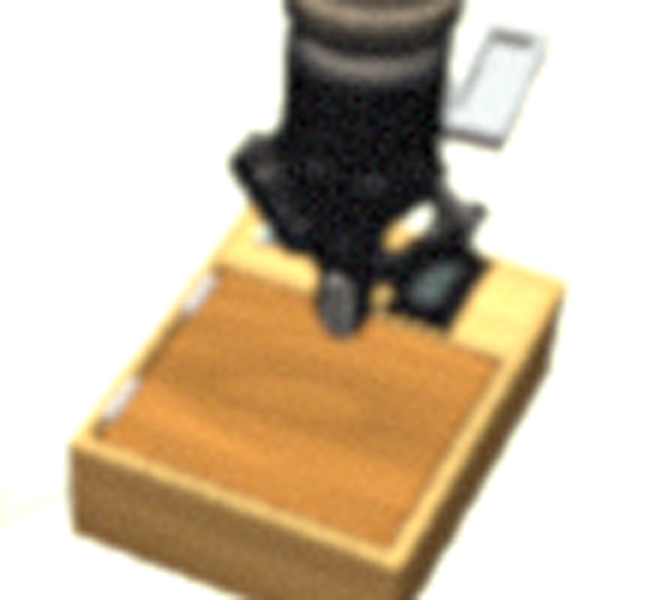

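The bolt's bar end at about (395,300) no longer reaches over the lid. Next: over the press point, then a slow press.

Call:
apply_moves:
  rows:
    - [[0.028, -0.06, 0], [0, 0, 0]]
    - [[0.028, -0.112, 0], [0, 0, 0]]
    - [[0.028, -0.112, 0.06], [0, 0, 0]]
    - [[0.028, -0.112, 0.12], [0, 0, 0]]
    - [[0.028, -0.112, 0.16], [0, 0, 0]]
    - [[0.028, -0.112, 0.18], [0, 0, 0]]
    - [[0.028, -0.112, 0.18], [0, 0, 0]]

```text
clock: 7.55
tcp_pos: [0.4782, -0.0867, 0.0988]
orientation: [-2.49, -1.915, 0.001]
contact_force: [0.6, 0.3, 0.2]
grip_width: 0.0
gripper_force: 0.0
```

Call:
apply_moves:
  rows:
    - [[0, 0, 0.008], [0, 0, 0]]
    - [[0, 0, 0.016], [0, 0, 0]]
    - [[0, 0, 0.024], [0, 0, 0]]
    - [[0, 0, 0.032], [0, 0, 0]]
    - [[0, 0, 0.038], [0, 0, 0]]
    - [[0, 0, 0.038], [0, 0, 0]]

```text
clock: 8.3
tcp_pos: [0.4785, -0.0869, 0.0898]
orientation: [2.49, 1.915, 0.001]
contact_force: [0.6, -0.3, 3.2]
grip_width: -0.0001
gripper_force: 1.7
```

Call:
apply_moves:
  rows:
    - [[0, 0, 0.008], [0, 0, 0]]
    - [[0, 0, 0.014], [0, 0, 0]]
    - [[0, 0, 0.018], [0, 0, 0]]
    - [[0, 0, 0.018], [0, 0, 0]]

```text
clock: 8.8
tcp_pos: [0.4788, -0.0869, 0.0875]
orientation: [2.489, 1.914, -0.0]
contact_force: [-8.9, 0.6, 32.3]
grip_width: -0.0004
gripper_force: 16.5
```

It's at the stop. Now a straight lift.

Call:
apply_moves:
  rows:
    - [[0, 0, -0.03], [0, 0, 0]]
    - [[0, 0, -0.08], [0, 0, 0]]
    - [[0, 0, -0.18], [0, 0, 0]]
    - [[0, 0, -0.32], [0, 0, 0]]
    - [[0, 0, -0.46], [0, 0, 0]]
    - [[0, 0, -0.6], [0, 0, 0]]
    - [[-0.15, 0, -0.65], [0, 0, 0]]
    - [[-0.35, 0, -0.65], [0, 0, 0]]
    - [[-0.55, 0, -0.65], [0, 0, 0]]
    - [[-0.75, 0, -0.65], [0, 0, 0]]

```text
clock: 10.05
tcp_pos: [0.4291, -0.2692, 0.2478]
orientation: [-2.49, -1.915, 0.0]
contact_force: [1.6, 0.9, -0.0]
grip_width: -0.0
gripper_force: 0.0
```

Call:
apply_moves:
  rows:
    - [[0, 0, 0], [0, 0, 0]]
    - [[0, 0, 0], [0, 0, 0]]
    - [[0, 0, 0], [0, 0, 0]]
    - [[0, 0, 0], [0, 0, 0]]
    - [[0, 0, 0], [0, 0, 0]]
    - [[0, 0, 0], [0, 0, 0]]
    - [[0, 0, 0], [0, 0, 0]]
    - [[0, 0, 0], [0, 0, 0]]

```text
clock: 11.05
tcp_pos: [0.4301, -0.268, 0.2478]
orientation: [2.491, 1.915, 0.0]
contact_force: [0.5, 0.3, -0.8]
grip_width: -0.0001
gripper_force: 0.0
```

Run:
```python
from h import *
from bench import grab_frame
f=grab_frame("side")
c=np.clip(f["frame"][:,:,::-1]*1.6,0,255).astype(np.uint8)
cv2.imwrite("pics/end.png",cv2.resize(c,(800,600),interpolation=cv2.INTER_CUBIC))
```

```text
(no output)
```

View pics/end.png

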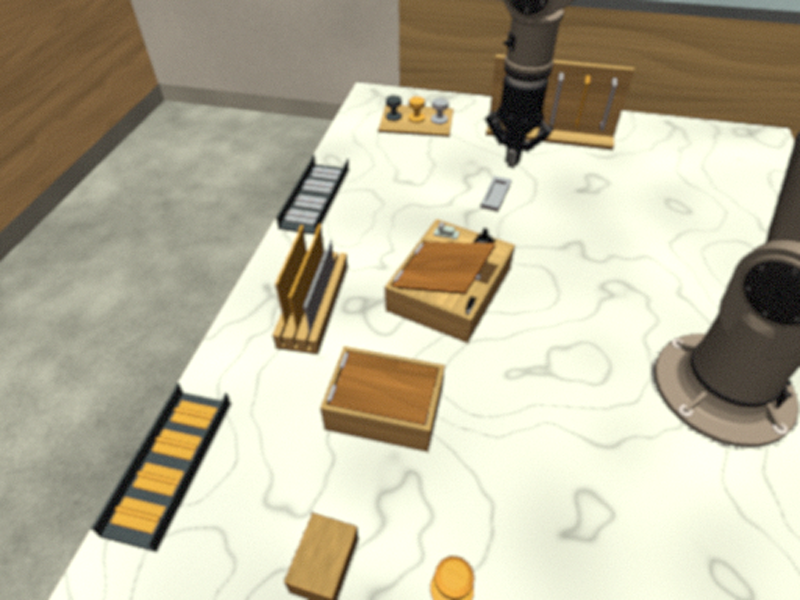

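The lid is ajar, with its near edge raised at about (495,245). The narrow box at (385,395) is shut, nothing else has moved, and the hand is clear at (513,155).

```bash
python3 -c "
from bench import job
print(job.hand_in())"
```

```text
the job is handed in; nothing more can be done
None
```

The job is handed in: I pushed the bolt fully back and pressed the lid until its catch let go; the final picture shows the lid ajar, the narrow box shut, nothing else visibly moved and the hand clear, at about 11 s on the clock.

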